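# Clip the shop key into the snap hook

### The arm

A 6-joint arm with a two-finger parallel gripper is mounted at the origin on a cart in front of the work surface, level with it; the furniture and walls round the work are solid. World frame = base frame: x ahead of the robot, y to its left, z up, the work surface at z = 0. Lengths are in m, angles in rad, forces in N, time in s.
With the tool pointing down it reaches from about 0.425 to 0.95 m from the base axis. Payload 3.5 kg.
Tool frame: the origin (TCP) lies between the finger pads; the fingertips stand 19 mm ahead of it and the grasp point (between the pads) is the TCP (ctrl.nose_length is the distance from the TCP to the fingertips, in m); z points along the fingers, y is the line along which they close (so a half turn about z gives the same grasp; the last joint's range is limited). The gripper opens to 85 mm and grips with 20 to 120 N. Pads are 22 mm wide; open, the fingers measure 114 mm over their backs; the gripper's body (76 mm by 85 mm) begins 54 mm behind the grasp point. The pads swing forward as they close: fully open they stand 13 mm farther back than shut.
Start: joints at [-1.377, 0.286, 1.577, -0, 1.279, -0.15], TCP at [0.228, -0.635, 0.25] pointing down, gripper open.
Joint ranges: [-2.77, 2.77], [-0.9, 2.22], [0.21, 2.48], [-1.53, 4.67], [0.24, 2.81], [-2.84, 2.84]. Speed limits (rad/s): [2.79, 2.79, 3.14, 3.14, 3.14, 3.14].

### API

Orientations are given as a unit quaternion [x, y, z, w].
In Python, from plant import ctrl gives the robot as it stands.
- The arm moves only by the tool apply_moves, never from a script. Its argument "series" is a list of rows, each a list of 6 numbers: the shift along the world's x, y, z scaled (see below), then the turn, a rotation vector about the world's x, y, z scaled (see below). A call has 1 to 20 rows; each row is the pose to reach, as a shift and turn from the pose commanded when the call began; what a row does not reach only later rows make up. The controller multiplies each number of a shift by 0.8 m and each number of a turn by 45 degrees. A row lasts 1/8 s, in which the tool goes at most 62.5 mm and 10.7 degrees, less where a joint would pass 70% of its speed; a pose out of reach is approached as far as the arm can. A call with a number of a shift or a turn outside -1 to 1 is refused whole. A call with a gripper value outside its range is refused whole. "jaw" is the opening, from 0 (shut) to 1 (fully open), set as the call begins (left out, the last holds). The fingers move at their own pace and stop on an object; "squeeze" is the grip in N (left out, the last holds). Time passes only in rows, so rows that repeat a pose let the fingers close. It gives the time, the measured TCP pose, the force, the opening and the grip force at its end, in the units of the state.
- ctrl.get_state(): the state, without advancing time (a new reading comes with each control period).
- ctrl.read_camera(name): name is "side" or "top" or "wrist"; returns the picture (384x512x3 uint8, red, green, blue); there is no depth.
- ctrl.get_calibration(name): a dict with "fx", "fy", "cx", "cy" (pixels), "dist_coeffs" ([k1, k2, p1, p2, k3] as OpenCV has them; the pictures are not rectified), "xyz" and "orientation" of the camera in the world; the wrist camera has in their place "hand_eye" (4x4, takes a point from camera to tool coordinates, whose origin is the TCP and whose axes are the flange's). Camera axes: x right, y up, looking along -z (the intrinsics and any distortion apply to the point x, -y, -z); pixel columns grow to the right and rows downward; lengths in m; the calibration is good to about 2 mm. A picture is of the moment at which its call begins: read the wrist's pose just before it. get_calibration takes no time and is no camera call.
- ctrl.sign_off(): hands the job in; it is judged then, once.
Trained networks look in the newest picture that a camera, given by its name, has taken for a name from the list of things; names that differ only in an ending like _2 or _b are one class to them, and where a whole thing is asked for, a point or a joint stands for the part that bears it (a point fixed in the world has none). Each returns a list of dicts, best first, with "p" (0 to 1); they miss things now and then, are a little off and sometimes report something else, mostly with a low value. They report only what shows in the picture. A call takes as long as a camera call.
- ctrl.boxes_of(thing, camera): "xy" ([column, row] as shares, 0 to 1, of the picture: columns of its width, rows of its height, amid what is visible of it).
- ctrl.silhouettes(thing, camera): "pixels" (384x512 bool, what is visible of it) and "xy" ([column, row] as shares, 0 to 1, of the picture: columns of its width, rows of its height, amid what is visible of it).
The state is a dict: "time": time; "qpos": joint angles; "dq": joint speeds; "joint_efforts": joint torques, N m; "eef_pos": TCP position; "tcp_rot": TCP orientation; "contact_force": force on the tool from outside, world axes, zero at the start; "wrist_torque": the same for the moment, N m; "opening": opening from 0.0 (shut) to 1.0 (fully open); "finger_force": force on a finger pad.
Only numpy, scipy, OpenCV 4.12 (cv2) and the standard library are available. Lean on these libraries where they do the work, as an engineer would, in place of code of your own. Each camera call takes 0.05 s, during which the arm holds its last target. There are 200 camera calls.

### The job

Pick up the key by its orange fob, pass its steel eye over the nose of the snap hook on the stand and press it down against the sprung brass gate until it snaps through, then let go so that the key hangs inside the hook and comes to rest. Press gently: feel for the gate giving way and do not push the eye hard on into the bottom of the hook, nor lean on the stand (always under 15 N). Leave the chisel, the roll of tape, the bit box beside the blue case and everything else where they are.

Things in the scene. Friction and masses are not known exactly. Their poses are not given: they have to be found in the camera images.
- key_fob (a point): Centre of the key's orange plastic fob, 46 (x) x 26 (y) x 20 (z) mm; it lies flat on the bench, this point 10 mm up. The rigid key weighs some 70 g. Its x axis points from fob to eye, z up. A brass blade (8 wide, 3 thick) ends 61 mm behind this point. Grasp the fob across y (26 mm), with 60 N or more so that it does not tilt when pressed.
- key_eye (a point): Centre of the key's steel eye, a rigid round ring lying in the key's xy plane, 24 mm inside and 34 mm outside diameter, of 5 mm wire; 45 mm ahead (+x) of the fob's centre at the same height. Same axes as the fob.
- stand: Hook stand, fixed. Origin on the bench on the post's axis; -x points from post to hook, z up. Base 120 x 100 x 12 mm (x -50 to 70), post 16 mm square, top at z 264, red block 32 mm square holding the steel hook: a J of 8 mm wire in the plane y = 0, open upward. The block's height on the post differs by up to 25 mm either way between starts and is NOT measured.
- nose_nominal (a point): Rounded top of the hook's nose (the free upright leg nearest the robot, 8 mm thick, 72 mm in front of the post's axis) with the block at its middle height; truly up to 25 mm higher or lower. Stand's axes. The throat between the nose and the hook's back leg is 24 mm wide (stand x -68 to -44).
- gate_nominal (a point): Tip of the brass gate (bar 10 wide, 4 thick) where it meets the nose (2 mm short of it), block at middle height (truly +-25 mm in z). The shut gate lies level across the throat, 9 mm below the nose top, hinged at the back leg (23 mm towards +x); it swings only down into the hook and springs back. Pushed near its tip it resists with 4 to 8 N over 13 to 21 mm, the push turning towards the robot at last; then the ring slips past and all force drops.
- bottom_nominal (a point): Inner bottom of the hook, 24 mm below the gate, block at middle height (truly +-25 mm in z). It is rigid: the ring passes the gate's tip only a few mm above it, so stop when the resistance drops. Released inside, the key swings down and hangs here.
- eye_place (a point): Where the eye's centre belongs in x and y while it goes down: eye level, fob towards the stand's -x, nose through its hole, 2 mm left between nose and ring; the far part of the ring then presses the gate close to its tip. More than about 3 mm off along x it will not pass. Its z is the gate's middle height (truly +-25 mm).
- chisel: chisel with a yellow handle, 245x30x30 mm, lying along its x; origin under its centre; bystander, to be left alone
- masking_tape: beige roll of tape, 101 mm across, 24 mm high; origin under its centre; bystander, to be left alone
- bit_box: small yellow and black plastic bit box beside the blue tool case, 74x110x31 mm; origin under its centre; bystander, to be left alone
- key: The key itself; origin under the fob's centre, 10 mm below it.

How it is judged:
On the way:
1. the eye, over the hook's nose, is pressed on the gate (x of key_eye in the frame of stand between -0.1 and -0.06 m and y of key_eye in the frame of stand between -0.015 and 0.015 m and z of key_eye in the frame of stand between 0.145 and 0.24 m and contact force between key and stand above 1.5 N), for 0.05 s.
At the end, for the whole second after the job is handed in: The key hangs, about at rest, from the hook, inside the gate: the eye's centre is 130 to 200 mm above the bench, 40 to 63 mm in front of the post's axis and within 15 mm of the hook's plane; the key's long axis is within 0.6 rad of vertical, eye up; slower than 0.12 m/s (x of key_eye in the frame of stand between -0.063 and -0.04 m and y of key_eye in the frame of stand between -0.015 and 0.015 m and z of key_eye in the frame of stand between 0.13 and 0.2 m and angle between key_eye's own x axis and vertical below 0.6 rad and linear speed of key below 0.12 m/s); the robot touches nothing.
It fails at once if anything presses on the stand or its hook with more than 15 N (contact force between anything else and stand above 15 N).
It fails at once if a bystander (chisel, masking tape, bit box) is moved more than 30 mm (distance of any of chisel, masking_tape, bit_box from where it was at the start of the episode above 0.03 m).
It also fails if it takes over 58 s, if anything falls off the work surface, if the arm or the gripper's body presses on something with over 40 N, if the wrist force passes 120 N, or if a joint passes its speed limit or range.

## Working session

There is one attempt and no reset: what is moved stays moved. The work goes in short steps, Python scripts to look and compute and a tool call to move; the robot and the scene stay as the last step left them, time stands still between calls to the robot, and variables do not carry over. Pictures are saved under pics/ and viewed, at most 10 in all, crops included, and the job is handed in when it is done.

Besides the shell and the picture viewer there is one more tool, called after "Emit:" in YAML: its name, and indented under it one key for each argument. apply_moves: Moves the arm, as the interface text tells. Shifts and turns lie within -1 to 1; 1 stands for 0.8 m of shift or 45 degrees of turn. Its arguments: {"type":"object","properties":{"series":{"type":"array"},"jaw":{"type":"number"},"squeeze":{"type":"number"}},"required":["series"]}

```bash
ls; mkdir -p pics; cat > h.py <<'E'
import numpy as np, cv2
from scipy.spatial.transform import Rotation as R
from plant import ctrl
def cam(name, st=None):
    c=ctrl.get_calibration(name)
    K=np.array([[c['fx'],0,c['cx']],[0,c['fy'],c['cy']],[0,0,1.]]); d=np.array(c['dist_coeffs'],float)
    if 'hand_eye' in c:
        st=st or ctrl.get_state(); T=np.eye(4); T[:3,:3]=R.from_quat(st['tcp_rot']).as_matrix(); T[:3,3]=st['eef_pos']
        M=T@np.array(c['hand_eye'])
    else:
        M=np.eye(4); M[:3,:3]=R.from_quat(c['orientation']).as_matrix(); M[:3,3]=c['xyz']
    return K,d,M
def ray(px,C):
    K,d,M=C; u=cv2.undistortPoints(np.array(px,float).reshape(-1,1,2),K,d)[:,0]
    v=np.c_[u[:,0],-u[:,1],-np.ones(len(u))]@M[:3,:3].T
    return M[:3,3],v/np.linalg.norm(v,axis=1)[:,None]
def at_z(px,C,z):
    o,v=ray(px,C); return o+v*((z-o[2])/v[:,2])[:,None]
def proj(P,C):
    K,d,M=C; p=(np.atleast_2d(P)-M[:3,3])@M[:3,:3]; p=p*[1,-1,-1]
    return cv2.projectPoints(p,np.zeros(3),np.zeros(3),K,d)[0][:,0]
def tri(a,Ca,b,Cb):
    oa,va=ray(a,Ca); ob,vb=ray(b,Cb); A=np.c_[va[0],-vb[0]]; s=np.linalg.lstsq(A,ob-oa,rcond=None)[0]
    p=oa+s[0]*va[0]; q=ob+s[1]*vb[0]; return (p+q)/2,np.linalg.norm(p-q)
def save(im,n): cv2.imwrite('pics/'+n,im[:,:,::-1])
E
python3 - <<'E'
from h import *
print(ctrl.get_state())
ims={}
for n in ['side','top']:
    im=ctrl.read_camera(n); ims[n]=im; C=cam(n)
    print(n,C[2][:3,3].round(3),C[0][0,0])
    for t in ['key_fob','key_eye','key','stand','nose_nominal','gate_nominal','chisel','masking_tape','bit_box']:
        r=ctrl.silhouettes(t,n)
        for q in r[:2]:
            px=np.array(q['xy'])*[512,384]; print(n,t,round(q['p'],2),px.round(1),at_z(px,C,0.01).round(3)[0],int(q['pixels'].sum()))
    save(im,n+'0.png')
E
```

```text
pics
{'time': 0.0, 'qpos': array([-1.37702550e+00,  2.87194349e-01,  1.57820632e+00,  4.28471745e-06,
        1.27856885e+00, -1.49987366e-01]), 'dq': array([ 0.00031203,  0.00087937, -0.00095078,  0.00052208,  0.00077248,
        0.00031044]), 'joint_efforts': array([ 2.96744065e-04, -4.05983591e+01, -2.92620850e+01, -1.72602759e-04,
        5.74538775e-03,  1.28985343e-05]), 'eef_pos': array([ 0.22741031, -0.63488307,  0.24891212]), 'tcp_rot': array([ 9.85264528e-01,  1.71033325e-01, -2.39643677e-05, -1.18818851e-03]), 'contact_force': array([ 0.75394899, -1.08155827, -0.77536645]), 'wrist_torque': array([-0.04355621, -0.02850309, -0.01568704]), 'finger_force': 0.0, 'opening': 0.9996361363887349}
side [ 0.331 -0.518  0.457] 459.4447817850261
side key_fob 0.57 [208.6 296.1] [0.441 0.146 0.01 ] 295
side key_eye 0.54 [212.2 298.2] [0.445 0.138 0.01 ] 307
side key 0.57 [211.1 295.9] [0.445 0.145 0.01 ] 318
side stand 0.95 [274.6 225.3] [0.642 0.378 0.01 ] 2693
side nose_nominal 0.92 [273.9 224.9] [0.642 0.381 0.01 ] 2733
side gate_nominal 0.6 [274.8 223. ] [0.647 0.39  0.01 ] 2556
side chisel 0.6 [276.1 219.6] [0.656 0.407 0.01 ] 2783
side chisel 0.55 [184.6 227.9] [0.445 0.434 0.01 ] 965
side masking_tape 0.51 [273.2 223.9] [0.642 0.386 0.01 ] 2780
top [0.388 0.255 1.008] 447.2724601523934
top key_fob 0.68 [302.8 243.5] [0.466 0.147 0.01 ] 396
top key_eye 0.77 [302.6 249. ] [0.454 0.148 0.01 ] 388
top key 0.89 [303.3 246.3] [0.46  0.146 0.01 ] 362
top stand 0.58 [227.7 172.2] [0.63  0.316 0.01 ] 2446
top nose_nominal 0.75 [225.7 172.5] [0.629 0.32  0.01 ] 2407
top gate_nominal 0.68 [228.8 171.8] [0.63  0.313 0.01 ] 2558
top chisel 0.64 [173.9 243.7] [0.466 0.435 0.01 ] 1262
top chisel 0.36 [229.1 172.7] [0.628 0.313 0.01 ] 2504
top masking_tape 0.97 [308.9 149.7] [0.683 0.128 0.01 ] 951
top bit_box 0.57 [323.5 195. ] [0.576 0.097 0.01 ] 1522
```

```bash
python3 -c "
import cv2
a=cv2.imread('pics/side0.png');b=cv2.imread('pics/top0.png')
cv2.imwrite('pics/s1.png',cv2.resize(a[120:340,140:430],None,fx=2.7,fy=2.7,interpolation=2));cv2.imwrite('pics/t1.png',cv2.resize(b[100:300,140:380],None,fx=3,fy=3,interpolation=2))"
```

```text
(no output)
```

View pics/s1.png

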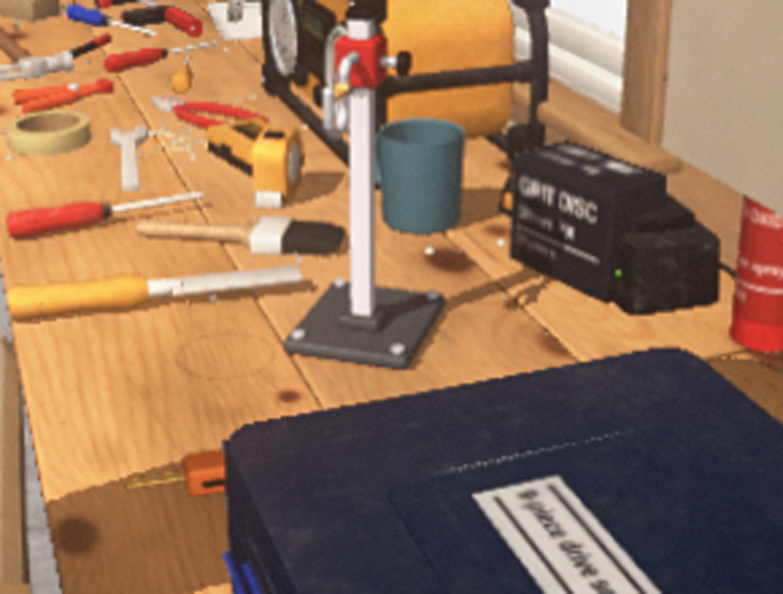

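View pics/t1.png

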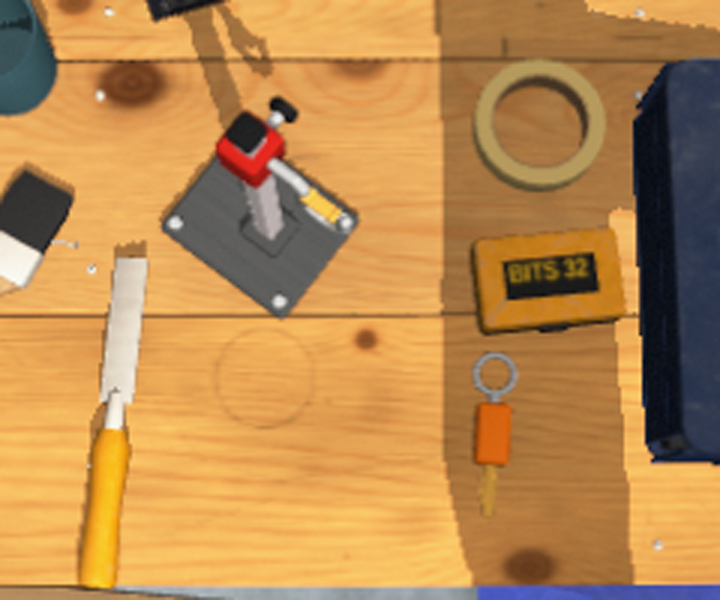

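The side view shows the key to the left of the blue case, with the hook on the red block near crop (340,80). In the top crop the fob is at (493,434), the eye at (495,376) and the base corners at (162,225), (283,317) and (357,222). The hook points right and down.

```bash
python3 - <<'E'
from h import *
C=cam('top')
f=lambda p:np.array(p)/3+[140,100]
print('fob',at_z(f([493,434]),C,.02),'eye',at_z(f([495,376]),C,.012),'blade',at_z(f([488,514]),C,.01))
b=at_z(np.array([f([162,225]),f([283,317]),f([357,222])]),C,.012); print(b)
ux=b[0]-b[1]; L=np.linalg.norm(ux); uy=b[1]-b[2];print(L,np.linalg.norm(uy)); 
a=np.arctan2(ux[1],ux[0]); a2=np.arctan2(uy[1],uy[0])-np.pi/2; print(np.degrees([a,a2]))
m=(a+(a2+np.pi)%(2*np.pi)-np.pi)/2;print(np.degrees(m))
K=cam('side')
for t in [[0.466,.147,.01],[.62,.3,.2]]: print(proj(t,K),proj(t,C))
E
```

```text
fob [[0.46251217 0.14455681 0.02      ]] eye [[0.50643425 0.14130051 0.012     ]] blade [[0.40429822 0.14824165 0.01      ]]
[[0.62266856 0.39288477 0.012     ]
 [0.5514334  0.29998324 0.012     ]
 [0.62470556 0.24408169 0.012     ]]
0.11706896575429254 0.09216176852535204
[52.51968547 52.65889612]
52.589290793891
[[222.72643502 293.1623389 ]] [[302.72119338 243.45066864]]
[[276.35930057 155.22478061]] [[230.13020693 153.24789956]]
```

Emit:
apply_moves:
  series:
    - [0.12,0.1,0.06,0,0,0]
    - [0.24,0.25,0.06,0,0,-0.1]
    - [0.33,0.4,0.06,0,0,-0.3]
    - [0.33,0.6,0.06,0,0,-0.5]
    - [0.3,0.8,0.0,0,0,-0.5]
    - [0.27,0.96,-0.05,0,0,-0.5]
    - [0.27,0.96,-0.05,0,0,-0.5]
    - [0.27,0.96,-0.05,0,0,-0.5]
    - [0.27,0.96,-0.05,0,0,-0.5]
    - [0.27,0.96,-0.05,0,0,-0.5]
    - [0.27,0.96,-0.05,0,0,-0.5]
    - [0.27,0.96,-0.05,0,0,-0.5]
    - [0.27,0.96,-0.05,0,0,-0.5]
    - [0.27,0.96,-0.05,0,0,-0.5]
    - [0.27,0.96,-0.05,0,0,-0.5]
    - [0.27,0.96,-0.05,0,0,-0.5]
    - [0.27,0.96,-0.05,0,0,-0.5]

```text
time: 3.12
eef_pos: [0.4438, 0.1315, 0.2106]
tcp_rot: [1.0, -0.025, 0.0, 0.0]
contact_force: [-0.1, -0.5, 0.0]
opening: 0.998
finger_force: 0.0
```

```bash
python3 - <<'E'
from h import *
st=ctrl.get_state(); im=ctrl.read_camera('wrist'); save(im,'w1.png'); C=cam('wrist',st)
print(st['eef_pos'],st['qpos'].round(2),ctrl.get_calibration('wrist')['hand_eye'])
hsv=cv2.cvtColor(im,cv2.COLOR_RGB2HSV)
for t in ['key_fob','key_eye']:
    for q in ctrl.silhouettes(t,'wrist')[:2]:
        p=np.array(q['xy'])*[512,384]; print(t,q['p'],p,at_z(p,C,.015))
E
```

```text
[0.44377273 0.13149288 0.21060848] [ 0.07 -0.16  2.12 -0.    1.18  1.69] [[-1.31877435e-03  9.62332710e-01  2.71871322e-01  6.92313243e-02]
 [ 9.99999078e-01  1.18075533e-03  6.71250105e-04 -5.45964203e-04]
 [ 3.24952419e-04  2.71871957e-01 -9.62333380e-01 -1.23794471e-01]
 [ 0.00000000e+00  0.00000000e+00  0.00000000e+00  1.00000000e+00]]
key_fob 0.57 [239.2064 143.3088] [[0.46914533 0.14677531 0.015     ]]
key_eye 0.74 [239.8208 141.5808] [[0.47081882 0.14605961 0.015     ]]
key_eye 0.73 [61.5936 21.888 ] [[0.59192815 0.30457892 0.015     ]]
```

View pics/w1.png

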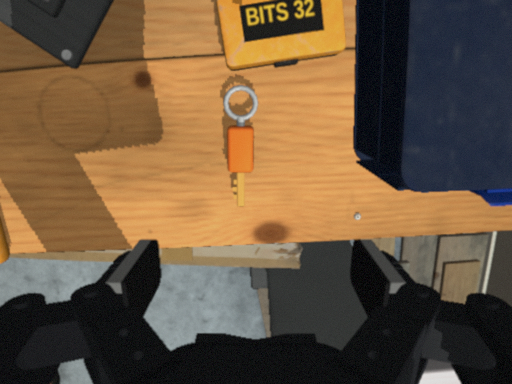

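The wrist view shows the fob centre at (240,149), the eye at (240,104), the blade tip at (240,206) and the base corner at (76,67).

```bash
python3 - <<'E'
from h import *
st=ctrl.get_state(); C=cam('wrist',st); im=cv2.imread('pics/w1.png')
hsv=cv2.cvtColor(im,cv2.COLOR_BGR2HSV); m=cv2.inRange(hsv,(3,180,150),(14,255,255)); m[:110]=0;m[185:]=0;m[:,:215]=0;m[:,270:]=0
ys,xs=np.nonzero(m); print(len(xs),xs.min(),xs.max(),ys.min(),ys.max())
r=cv2.minAreaRect(np.c_[xs,ys].astype(np.float32)); print(r)
print('fob',at_z(r[0],C,.02),'eye',at_z([240.5,104],C,.01),'blade',at_z([240,206],C,.01),'corner',at_z([76,67],C,.012))
print(st['eef_pos'],R.from_quat(st['tcp_rot']).as_matrix()[:,0])
E
```

```text
1075 228 253 128 172
((240.5, 150.0), (44.0, 25.0), 90.0)
fob [[0.46314636 0.14588406 0.02      ]] eye [[0.50664857 0.14357577 0.01      ]] blade [[0.40210684 0.15077419 0.01      ]] corner [[0.55113891 0.2993014  0.012     ]]
[0.44372108 0.13170026 0.21052602] [ 9.98723418e-01 -5.05109315e-02  4.23379847e-04]
```

Emit:
apply_moves:
  series:
    - [0.024,0.018,-0.08,0,0,-0.02]
    - [0.024,0.018,-0.15,0,0,-0.02]
    - [0.024,0.018,-0.21,0,0,-0.02]
    - [0.024,0.018,-0.236,0,0,-0.02]
    - [0.024,0.018,-0.236,0,0,-0.02]
    - [0.024,0.018,-0.236,0,0,-0.02]
  jaw: 0.8

```text
time: 4.03
eef_pos: [0.4639, 0.1468, 0.0228]
tcp_rot: [0.999, -0.033, 0.001, -0.0]
contact_force: [0.1, -0.0, 0.5]
opening: 0.8
finger_force: 0.0
```

Emit:
apply_moves:
  series:
    - [0,0,0,0,0,0]
    - [0,0,0,0,0,0]
    - [0,0,0,0,0,0]
    - [0,0,0,0,0,0]
    - [0,0,0,0,0,0]
    - [0,0,0,0,0,0]
  jaw: 0
  squeeze: 80

```text
time: 4.78
eef_pos: [0.4637, 0.1471, 0.0229]
tcp_rot: [0.999, -0.032, 0.001, -0.0]
contact_force: [-1.0, -1.0, 6.2]
opening: 0.278
finger_force: 80.8
```

Emit:
apply_moves:
  series:
    - [0,0,0.05,0,0,0]
    - [0,0,0.12,0,0,0]
    - [0.0,0.0,0.19,0,0,0.1]
    - [0.03,0.02,0.25,0,0,0.3]
    - [0.06,0.04,0.309,0,0,0.5]
    - [0.078,0.052,0.309,0,0,0.7]
    - [0.078,0.052,0.309,0,0,0.9]
    - [0.078,0.052,0.309,0,0,0.9]

```text
time: 5.78
eef_pos: [0.5249, 0.1886, 0.2683]
tcp_rot: [0.949, 0.315, -0.0, -0.0]
contact_force: [-0.4, -0.3, -1.2]
opening: 0.282
finger_force: 80.0
```

Emit:
apply_moves:
  series:
    - [0,0,0,0,0,0.2]
    - [0,0,0,0,0,0.35]
    - [0,0,0,0,0,0.35]
    - [0,0,0,0,0,0.35]

```text
time: 6.28
eef_pos: [0.5249, 0.1884, 0.2685]
tcp_rot: [0.897, 0.441, -0.0, -0.0]
contact_force: [0.7, 0.7, -0.3]
opening: 0.28
finger_force: 80.0
```

```bash
python3 - <<'E'
from h import *
st=ctrl.get_state(); im=ctrl.read_camera('wrist'); save(im,'w2.png'); C=cam('wrist',st)
np.save('w2.npy',np.r_[st['eef_pos'],st['tcp_rot']])
print(st['eef_pos'],st['qpos'].round(2),st['contact_force'],R.from_quat(st['tcp_rot']).as_matrix().round(4))
E
```

```text
[0.52491457 0.1884259  0.26851131] [ 0.16  0.01  1.85 -0.    1.28  0.82] [ 0.73256125  0.68718037 -0.32951688] [[ 6.104e-01  7.921e-01 -4.000e-04]
 [ 7.921e-01 -6.104e-01 -1.000e-04]
 [-3.000e-04 -3.000e-04 -1.000e+00]]
```

View pics/w2.png

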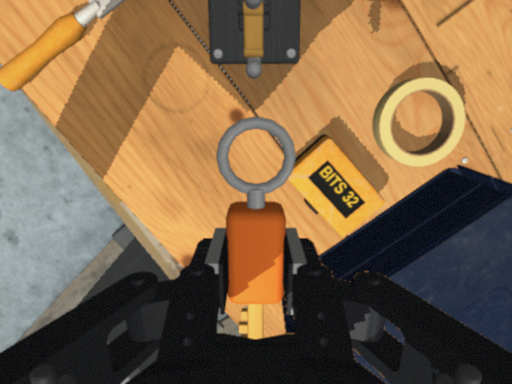

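The wrist view shows the ring centre at (256,156), the nose tip at (254,69) and the near base corners at about (211,63) and (299,63), with the gate behind the nose. The key is held straight.

```bash
python3 - <<'E'
from h import *
s=np.load('w2.npy'); st=dict(eef_pos=s[:3],tcp_rot=s[3:]); C=cam('wrist',st)
c=at_z(np.array([[210.5,63],[299.5,63]]),C,.012); print('corners',c,np.linalg.norm(c[0]-c[1]))
d=c[0]-c[1]; a=np.arctan2(d[1],d[0])-np.pi/2; u=np.array([np.cos(a),np.sin(a)]); v=np.array([-u[1],u[0]])
O=c.mean(0)[:2]+.05*u; print('yaw',np.degrees(a),'O',O)
for px in ([254.5,69],[254.5,73]):
  for z in np.arange(.16,.25,.01):
    n=at_z(px,C,z)[0]; q=n[:2]-O; print(round(z,3),(q@u*1000).round(1),(q@v*1000).round(1),end=' | ')
  print()
T=R.from_quat(s[3:]).as_matrix()
for dz in(.01,.012,.014):
  e=at_z([256,156],C,s[2]-dz)[0]; print('eye tool',dz,T.T@(e-s[:3]))
img=cv2.imread('pics/w2.png'); cv2.imwrite('pics/w2c.png',cv2.resize(img[0:200,180:330],None,fx=4,fy=3,interpolation=2)[:600])
E
```

```text
corners [[0.55021518 0.30254786 0.012     ]
 [0.62842146 0.24212622 0.012     ]] 0.09882811578039888
yaw 52.31057036670187 O [0.61988737 0.31190386]
0.16 -68.0 0.4 | 0.17 -68.7 0.4 | 0.18 -69.5 0.4 | 0.19 -70.3 0.4 | 0.2 -71.1 0.4 | 0.21 -71.8 0.4 | 0.22 -72.6 0.4 | 0.23 -73.4 0.4 | 0.24 -74.2 0.4 | 
0.16 -70.6 0.4 | 0.17 -71.2 0.4 | 0.18 -71.9 0.4 | 0.19 -72.6 0.4 | 0.2 -73.2 0.4 | 0.21 -73.9 0.4 | 0.22 -74.6 0.4 | 0.23 -75.2 0.4 | 0.24 -75.9 0.4 | 
eye tool 0.01 [ 4.56163543e-02 -4.14033874e-05  9.98676592e-03]
eye tool 0.012 [ 4.52547828e-02 -3.39381062e-05  1.19868691e-02]
eye tool 0.014 [ 4.48932113e-02 -2.64728251e-05  1.39869723e-02]
```

View pics/w2c.png

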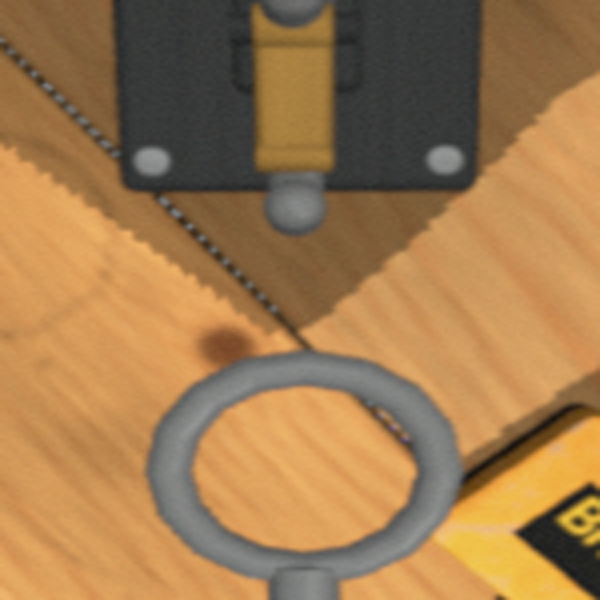

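The ring and nose line up sideways to within about 1 mm. I'll get the hook's height from the side picture.

```bash
python3 - <<'E'
from h import *
S=cam('side'); Tp=cam('top'); O=np.array([.6199,.3115]); a=np.radians(52.4); u=np.array([np.cos(a),np.sin(a)])
for z in (.17,.19,.21,.23): 
  print(z,'nose',proj(np.r_[O-.072*u,z+.009],S)[0].round(1),'gate',proj(np.r_[O-.068*u,z],S)[0].round(1),proj(np.r_[O,.264],S)[0].round(1),'top cam nose',proj(np.r_[O-.072*u,z+.009],Tp)[0].round(1))
im=cv2.imread('pics/side0.png'); cv2.imwrite('pics/s2.png',cv2.resize(im[110:180,240:310],None,fx=8,fy=8,interpolation=2))
E
```

```text
0.17 nose [262.3 174.9] gate [263.1 178.8] [274.1 122.1] top cam nose [254.5 178.6]
0.19 nose [262.2 164.7] gate [263.  168.7] [274.1 122.1] top cam nose [254.5 176.2]
0.21 nose [262.  154.3] gate [262.8 158.4] [274.1 122.1] top cam nose [254.5 173.7]
0.23 nose [261.8 143.8] gate [262.6 148. ] [274.1 122.1] top cam nose [254.5 171.1]
```

View pics/s2.png

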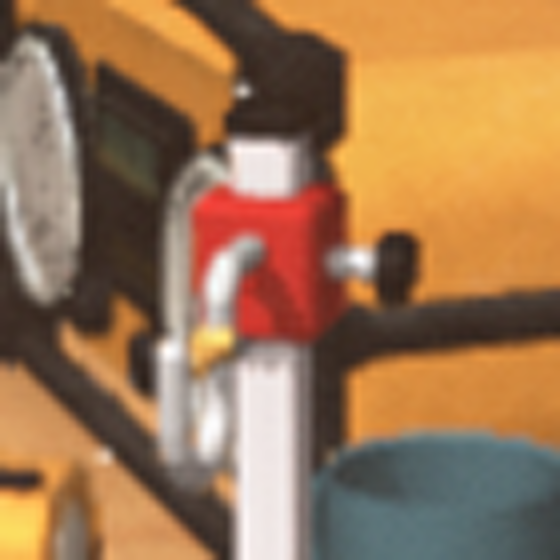

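The side crop shows the nose top at about full-picture (261.5,152.5). That puts the nose at z≈0.222 and the gate at ≈0.213, in agreement with the wrist view. Next I work out the shift.

```bash
python3 - <<'E'
from h import *
s=np.load('w2.npy'); st=dict(eef_pos=s[:3],tcp_rot=s[3:]); C=cam('wrist',st)
a=np.radians(52.4); u=np.array([np.cos(a),np.sin(a)])
N=at_z([254.2,68.9],C,.2185)[0]; E=at_z([256,156],C,s[2]-.012)[0]
d=N[:2]-.006*u-E[:2]; print(N,E,d,d/.8, d@u, d@[-u[1],u[0]])
E
```

```text
[0.57515606 0.25490827 0.2185    ] [0.55250723 0.22429129 0.25651131] [0.01898795 0.02586324] [0.02373494 0.03232905] 0.03207658247734993 0.0007363694236725911
```

Emit:
apply_moves:
  series:
    - [0.012,0.016,0,0,0,0]
    - [0.0237,0.0323,0,0,0,0]
    - [0.0237,0.0323,0,0,0,0]
    - [0.0237,0.0323,0,0,0,0]

```text
time: 6.82
eef_pos: [0.5441, 0.2146, 0.2684]
tcp_rot: [0.897, 0.443, -0.0, -0.0]
contact_force: [-0.5, -0.0, -1.4]
opening: 0.284
finger_force: 80.0
```

```bash
python3 - <<'E'
from h import *
st=ctrl.get_state(); im=ctrl.read_camera('wrist'); C=cam('wrist',st); np.save('w3.npy',np.r_[st['eef_pos'],st['tcp_rot']])
print(st['eef_pos'],st['contact_force'])
cv2.imwrite('pics/w3.png',cv2.resize(im[40:220,180:330,::-1],None,fx=4,fy=3.3,interpolation=2))
E
```

```text
[0.54408945 0.21460634 0.26840391] [-0.48666711 -0.02125226 -1.43537899]
```

View pics/w3.png

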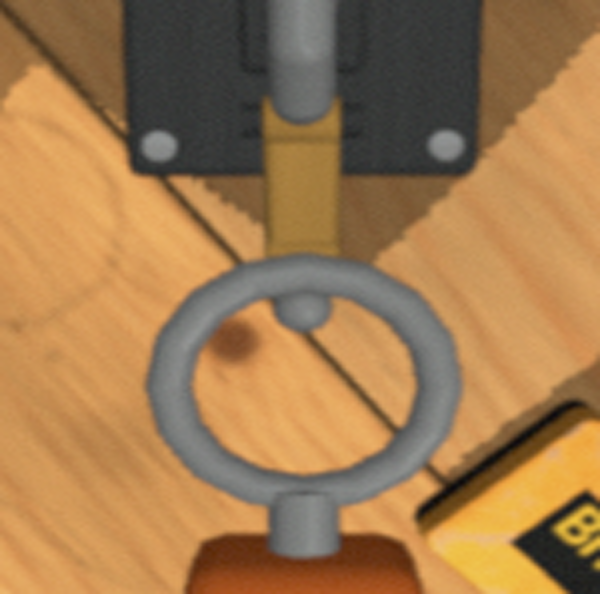

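The nose ball is at full pixel (255.5,133.3), just inside the far edge of the ring, whose centre is at (256,156). I'll triangulate from the two wrist views.

```bash
python3 - <<'E'
from h import *
g=lambda f:(lambda s:(cam('wrist',dict(eef_pos=s[:3],tcp_rot=s[3:])),s))(np.load(f))
(C2,s2),(C3,s3)=g('w2.npy'),g('w3.npy')
a=np.radians(52.4); u=np.array([np.cos(a),np.sin(a)]); v=np.array([-u[1],u[0]])
for r2,r3 in((68.9,133.3),(67.9,133.3),(69.9,133.3)): print(tri([254.2,r2],C2,[255.5,r3],C3))
E=at_z([256,156],C3,s3[2]-.012)[0]
for z in (.205,.2185,.23):
  N=at_z([255.5,133.3],C3,z)[0]; d=N[:2]-E[:2]; print(z,N,'nose-eye along u,v',d@u,d@v)
E
```

```text
(array([0.57495381, 0.25492636, 0.21986735]), np.float64(0.0003494298620272194))
(array([0.57512444, 0.25514825, 0.22238967]), np.float64(0.0003600280133297415))
(array([0.57477783, 0.25469751, 0.2172659 ]), np.float64(0.0003384984449828498))
0.205 [0.57383248 0.25370346 0.205     ] nose-eye along u,v 0.00387376204642761 0.0001175587092595331
0.2185 [0.57472309 0.25490817 0.2185    ] nose-eye along u,v 0.005371643565591578 0.0001469783118552146
0.23 [0.57548177 0.2559344  0.23      ] nose-eye along u,v 0.0066476167115461435 0.00017203945480705074
```

Emit:
apply_moves:
  series:
    - [0,0,-0.02,0,0,0]
    - [0,0,-0.038,0,0,0]
    - [0,0,-0.038,0,0,0]
    - [0,0,-0.04,0,0,0]
    - [0,0,-0.042,0,0,0]
    - [0,0,-0.044,0,0,0]
    - [0,0,-0.044,0,0,0]

```text
time: 7.75
eef_pos: [0.5441, 0.2144, 0.2336]
tcp_rot: [0.897, 0.443, 0.0, 0.0]
contact_force: [0.7, -0.8, -0.1]
opening: 0.285
finger_force: 80.0
```

Emit:
apply_moves:
  series:
    - [0,0,-0.00125,0,0,0]
    - [0,0,-0.0025,0,0,0]
    - [0,0,-0.00375,0,0,0]
    - [0,0,-0.00375,0,0,0]

```text
time: 8.25
eef_pos: [0.5442, 0.2143, 0.2308]
tcp_rot: [0.897, 0.443, 0.0, 0.0]
contact_force: [-0.2, -0.6, 0.6]
opening: 0.283
finger_force: 80.1
```

Emit:
apply_moves:
  series:
    - [0,0,-0.00125,0,0,0]
    - [0,0,-0.0025,0,0,0]
    - [0,0,-0.00375,0,0,0]
    - [0,0,-0.00375,0,0,0]

```text
time: 8.75
eef_pos: [0.5442, 0.2144, 0.2276]
tcp_rot: [0.897, 0.443, 0.0, 0.0]
contact_force: [0.1, -0.0, 1.5]
opening: 0.281
finger_force: 80.2
```

Emit:
apply_moves:
  series:
    - [0,0,-0.00125,0,0,0]
    - [0,0,-0.0025,0,0,0]
    - [0,0,-0.00375,0,0,0]
    - [0,0,-0.00375,0,0,0]

```text
time: 9.25
eef_pos: [0.5444, 0.2146, 0.2248]
tcp_rot: [0.897, 0.443, 0.001, -0.0]
contact_force: [-0.0, 0.7, 3.5]
opening: 0.28
finger_force: 80.3
```

Emit:
apply_moves:
  series:
    - [0,0,-0.00125,0,0,0]
    - [0,0,-0.0025,0,0,0]
    - [0,0,-0.00375,0,0,0]
    - [0,0,-0.00375,0,0,0]

```text
time: 9.75
eef_pos: [0.5439, 0.214, 0.2213]
tcp_rot: [0.897, 0.443, -0.001, 0.0]
contact_force: [-0.5, -0.0, 3.3]
opening: 0.281
finger_force: 80.4
```

Emit:
apply_moves:
  series:
    - [0,0,-0.00125,0,0,0]
    - [0,0,-0.0025,0,0,0]
    - [0,0,-0.00375,0,0,0]
    - [0,0,-0.00375,0,0,0]

```text
time: 10.25
eef_pos: [0.5434, 0.2138, 0.2176]
tcp_rot: [0.897, 0.443, -0.002, 0.0]
contact_force: [-2.0, -4.0, 2.1]
opening: 0.283
finger_force: 80.3
```

Emit:
apply_moves:
  series:
    - [0,0,-0.00125,0,0,0]
    - [0,0,-0.0025,0,0,0]
    - [0,0,-0.0025,0,0,0]

```text
time: 10.62
eef_pos: [0.5436, 0.214, 0.2159]
tcp_rot: [0.897, 0.443, -0.001, 0.0]
contact_force: [-2.5, -3.6, 0.7]
opening: 0.282
finger_force: 80.3
```

Emit:
apply_moves:
  series:
    - [0,0,-0.00125,0,0,0]
    - [0,0,-0.0025,0,0,0]
    - [0,0,-0.0025,0,0,0]

```text
time: 11.0
eef_pos: [0.5442, 0.2149, 0.2142]
tcp_rot: [0.897, 0.443, 0.0, -0.0]
contact_force: [0.3, -0.6, -0.0]
opening: 0.28
finger_force: 80.1
```

The force turned towards the robot and then dropped at TCP z≈0.214. I'll check that the ring is through.

```bash
python3 - <<'E'
from h import *
st=ctrl.get_state(); im=ctrl.read_camera('wrist'); print(st['eef_pos'],st['contact_force'],st['wrist_torque'])
cv2.imwrite('pics/w4.png',cv2.resize(im[40:220,180:330,::-1],None,fx=4,fy=3.3,interpolation=2))
E
```

```text
[0.54420948 0.21487288 0.21419293] [ 0.32877936 -0.61833892 -0.0250222 ] [-0.00663968  0.03180204  0.01501386]
```

View pics/w4.png

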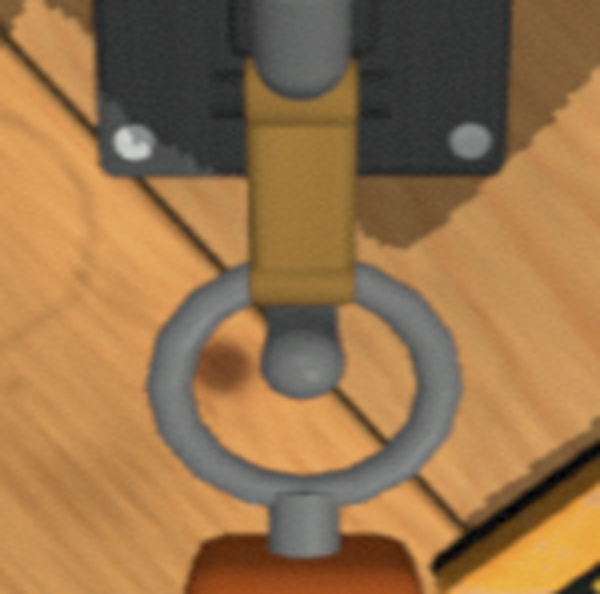

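The gate has closed again above the ring, so the eye is inside. Before letting go I'll tilt the fob down about the ring's far side, so that the key can't swing hard into the post. This computes the waypoints.

```bash
python3 - <<'E'
import numpy as np
a=np.radians(52.4); u=np.array([np.cos(a),np.sin(a),0]); z=np.array([0,0,1.]); ax=np.cross(u,z)
def pose(t,f):
    c,s=np.cos(t),np.sin(t); return f*(.0045*u-.002*z)-.0595*(u*c+z*s)+.012*(z*c-u*s)
P0=pose(0,0)
def rows(ts,base):
    for d in ts:
        print([*((pose(np.radians(d),min(1,d/20))-pose(np.radians(base),min(1,base/20)))/.8).round(4).tolist(),*(ax*(d-base)/45).round(4).tolist()])
rows([4,8,12,16,20],0);print();rows([25,30,35,40,45,50],20)
E
```

```text
[0.0002, 0.0002, -0.0057, 0.0704, -0.0542, 0.0]
[0.0005, 0.0007, -0.0115, 0.1409, -0.1085, 0.0]
[0.0011, 0.0015, -0.0173, 0.2113, -0.1627, 0.0]
[0.002, 0.0026, -0.0231, 0.2817, -0.2169, 0.0]
[0.003, 0.0039, -0.0288, 0.3521, -0.2712, 0.0]

[0.0008, 0.001, -0.0065, 0.088, -0.0678, 0.0]
[0.0019, 0.0025, -0.0129, 0.1761, -0.1356, 0.0]
[0.0034, 0.0044, -0.019, 0.2641, -0.2034, 0.0]
[0.0051, 0.0067, -0.025, 0.3521, -0.2712, 0.0]
[0.0072, 0.0094, -0.0306, 0.4402, -0.339, 0.0]
[0.0096, 0.0125, -0.036, 0.5282, -0.4068, 0.0]
```

Emit:
apply_moves:
  series:
    - [0.0002,0.0002,-0.0057,0.0704,-0.0542,0]
    - [0.0005,0.0007,-0.0115,0.141,-0.1085,0]
    - [0.0011,0.0015,-0.0173,0.2113,-0.1627,0]
    - [0.002,0.0026,-0.0231,0.2817,-0.217,0]
    - [0.003,0.0039,-0.0288,0.352,-0.271,0]
    - [0.003,0.0039,-0.0288,0.352,-0.271,0]

```text
time: 11.8
eef_pos: [0.5458, 0.2171, 0.1907]
tcp_rot: [0.883, 0.436, 0.155, -0.077]
contact_force: [0.4, -0.3, -1.7]
opening: 0.282
finger_force: 80.0
```

Emit:
apply_moves:
  series:
    - [0.0008,0.001,-0.0065,0.088,-0.0678,0]
    - [0.0019,0.0025,-0.0129,0.1761,-0.1356,0]
    - [0.0034,0.0044,-0.019,0.2641,-0.2034,0]
    - [0.0051,0.0067,-0.025,0.3521,-0.2712,0]
    - [0.0072,0.0094,-0.0306,0.44,-0.339,0]
    - [0.0072,0.0094,-0.0306,0.44,-0.339,0]
    - [0.0072,0.0094,-0.0306,0.44,-0.339,0]

```text
time: 12.68
eef_pos: [0.553, 0.2252, 0.1679]
tcp_rot: [0.828, 0.409, 0.343, -0.168]
contact_force: [-0.6, -0.1, -0.0]
opening: 0.281
finger_force: 80.0
```

No contact force so far. I'll lower 4 mm so the drop is short, then open partway.

Emit:
apply_moves:
  series:
    - [0,0,-0.0015,0,0,0]
    - [0,0,-0.003,0,0,0]
    - [0,0,-0.004,0,0,0]
    - [0,0,-0.004,0,0,0]

```text
time: 13.18
eef_pos: [0.5522, 0.2251, 0.1637]
tcp_rot: [0.828, 0.409, 0.343, -0.169]
contact_force: [0.0, 0.5, -1.5]
opening: 0.284
finger_force: 80.0
```

Emit:
apply_moves:
  series:
    - [0,0,0,0,0,0]
    - [0,0,0,0,0,0]
    - [0,0,0,0,0,0]
    - [0,0,0,0,0,0]
    - [0,0,0,0,0,0]
    - [0,0,0,0,0,0]
    - [0,0,0,0,0,0]
    - [0,0,0,0,0,0]
  jaw: 0.8

```text
time: 14.18
eef_pos: [0.5523, 0.225, 0.1638]
tcp_rot: [0.828, 0.409, 0.343, -0.168]
contact_force: [0.9, -0.2, 0.2]
opening: 0.798
finger_force: 0.0
```

```bash
python3 - <<'E'
from h import *
st=ctrl.get_state(); im=ctrl.read_camera('wrist'); s=ctrl.read_camera('side'); print(st['eef_pos'],st['contact_force'])
cv2.imwrite('pics/w5.png',np.hstack([cv2.resize(im[:,:,::-1],(480,360)),cv2.resize(s[120:210,230:310,::-1],(320,360),interpolation=2)]))
E
```

```text
[0.55226097 0.22499043 0.16378176] [ 0.85225468 -0.16095753  0.20497174]
```

View pics/w5.png

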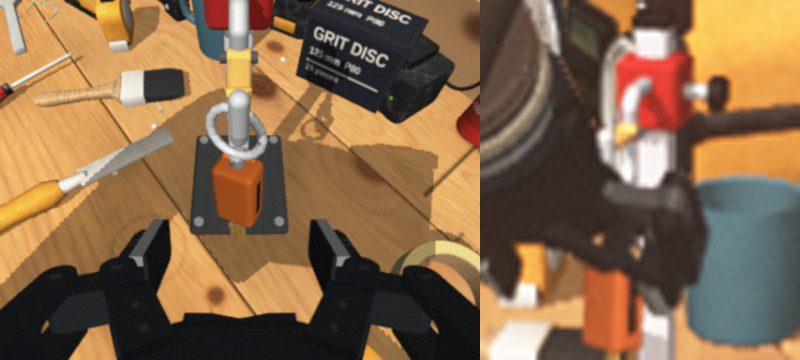

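The key hangs from the hook at wrist-panel (240,185), clear of the open fingers. I'll retreat along the tool axis and let it settle.

Emit:
apply_moves:
  series:
    - [-0.014,-0.018,0.022,0,0,0]
    - [-0.034,-0.044,0.055,0,0,0]
    - [-0.054,-0.07,0.088,0,0,0]
    - [-0.07,-0.09,0.11,0,0,0]
    - [-0.07,-0.09,0.11,0,0,0]
    - [-0.07,-0.09,0.11,0,0,0]
    - [-0.07,-0.09,0.11,0,0,0]
    - [-0.07,-0.09,0.11,0,0,0]
    - [-0.07,-0.09,0.11,0,0,0]
    - [-0.07,-0.09,0.11,0,0,0]
    - [-0.07,-0.09,0.11,0,0,0]
    - [-0.07,-0.09,0.11,0,0,0]
    - [-0.07,-0.09,0.11,0,0,0]
    - [-0.07,-0.09,0.11,0,0,0]
    - [-0.07,-0.09,0.11,0,0,0]
    - [-0.07,-0.09,0.11,0,0,0]
    - [-0.07,-0.09,0.11,0,0,0]
    - [-0.07,-0.09,0.11,0,0,0]
    - [-0.07,-0.09,0.11,0,0,0]
    - [-0.07,-0.09,0.11,0,0,0]

```text
time: 16.77
eef_pos: [0.4963, 0.153, 0.2518]
tcp_rot: [0.828, 0.409, 0.343, -0.168]
contact_force: [0.5, 0.2, -0.0]
opening: 0.799
finger_force: 0.0
```

Emit:
apply_moves:
  series:
    - [0,0,0,0,0,0]
    - [0,0,0,0,0,0]
    - [0,0,0,0,0,0]
    - [0,0,0,0,0,0]
    - [0,0,0,0,0,0]
    - [0,0,0,0,0,0]
    - [0,0,0,0,0,0]
    - [0,0,0,0,0,0]
    - [0,0,0,0,0,0]
    - [0,0,0,0,0,0]
    - [0,0,0,0,0,0]
    - [0,0,0,0,0,0]
    - [0,0,0,0,0,0]
    - [0,0,0,0,0,0]
    - [0,0,0,0,0,0]
    - [0,0,0,0,0,0]

```text
time: 18.77
eef_pos: [0.4963, 0.153, 0.2518]
tcp_rot: [0.828, 0.409, 0.343, -0.168]
contact_force: [0.7, 0.4, -0.4]
opening: 0.803
finger_force: 0.0
```

```bash
python3 - <<'E'
from h import *
ims=[]
for i in range(10):
    im=ctrl.read_camera('wrist'); ims.append(im)
    m=cv2.inRange(cv2.cvtColor(im,cv2.COLOR_RGB2HSV),(3,180,120),(12,255,255)); m[:, :180]=0; m[:,330:]=0
    ys,xs=np.nonzero(m); print(len(xs),xs.mean().round(2),ys.mean().round(2))
save(ims[-1],'w6.png')
E
```

```text
709 255.36 150.14
713 255.51 150.29
703 255.44 150.42
706 255.43 150.72
708 255.46 150.09
707 255.32 150.68
713 255.45 150.27
706 255.42 150.44
700 255.44 150.27
714 255.41 149.99
```

View pics/w6.png

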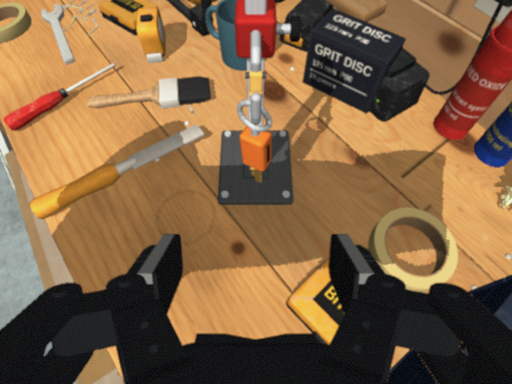

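The key hangs still in the hook at (255,150), under the shut gate at (256,85). The bystanders haven't moved and the gripper is clear, so I'm handing in.

```bash
python3 -c "
from plant import ctrl
print(ctrl.sign_off())"
```

```text
the job is handed in; nothing more can be done
None
```

The key hangs at rest inside the hook with the gate shut above it, the gripper is clear, and the job was handed in at about 19 s; no verdict came back.

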